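# Hang the shoe brushes on the balancing brush stand

### The arm

A 6-joint arm with a two-finger parallel gripper is mounted at the origin on the work surface. World frame = base frame: x ahead of the robot, y to its left, z up, the work surface at z = 0. Lengths are in mm, angles in rad, forces in N, time in s.
With the tool pointing down it reaches from about 275 to 1000 mm from the base axis. Payload 8.4 kg.
Tool frame: the origin (TCP) lies at the very end of the fingers, on their centre line; the grasp point (between the pads) lies 19 mm behind it; z points along the fingers, y is the line along which they close (so a half turn about z gives the same grasp; the last joint's range is limited). The gripper opens to 85 mm and grips with 20 to 120 N. Pads are 22 mm wide; open, the fingers measure 114 mm over their backs; the gripper's body (76 mm by 85 mm) begins 54 mm behind the grasp point. The pads swing forward as they close: fully open they stand 13 mm farther back than shut.
Start: joints at [1.276, 0.353, 1.633, -0, 1.155, -0.002], TCP at [180.395, 598.403, 231.281] pointing down, gripper open.
Joint ranges: [-2.63, 2.63], [-0.92, 2.1], [0.06, 2.66], [-1.3, 4.44], [0, 2.69], [-3.02, 3.02]. Speed limits (rad/s): [2.22, 2.22, 2.79, 3.14, 3.14, 3.14].

### API

Orientations are given as [roll, pitch, yaw] about the fixed x, y, z axes, in that order (R = Rz(yaw) Ry(pitch) Rx(roll)).
In Python, from rig import r, vision gives the robot as it stands. The module is installed in compiled form; this text tells all that it offers.
- The arm moves only by the tool play_rows, never from a script. Its argument "steps" is a list of rows, each an object with "delta_pos": the shift along the tool's x, y, z in cm, a list of three; "yaw": the turn about the tool's z in rad; "jaw": the opening in per cent of the stroke, from 0 (shut) to 100 (fully open). A call has exactly 8 rows; each row is the pose to reach, as a shift and turn from the pose commanded when the call began, along the tool's axes at that moment; what a row does not reach only later rows make up. A row lasts 1/10 s, in which the tool goes at most 50 mm and 8.59 degrees, less where a joint would pass 70% of its speed; a pose out of reach is approached as far as the arm can. A call with a gripper value outside its range is refused whole. The fingers move at their own pace and stop on an object; "grip_force" is the grip in N (left out, the last holds). Time passes only in rows, so rows that repeat a pose let the fingers close, or fill a call up. It gives the time, the measured TCP pose, the force, the opening and the grip force at its end, in the units of the state.
- r.sense(): the state, without advancing time (a new reading comes with each control period).
- vision.grab_frame(name): name is "scene" or "top"; returns (picture, depth): 384x512x3 uint8, red, green, blue; 384x512 float32, mm along the optical axis (not along the pixel's ray), 0 where there is no reading.
- vision.calibration(name): a dict with "mtx" (3x3 intrinsics, pixels), "extrinsics" (4x4, takes a point from camera to world coordinates). Camera axes: x right, y down, z forward; pixel columns grow to the right and rows downward; lengths in mm; the calibration is good to about 2 mm. A picture is of the moment at which its call begins. calibration takes no time and is no camera call.
- r.sign_off(): hands the job in; it is judged then, once.
Trained networks look in the newest picture that a camera, given by its name, has taken for a name from the list of things; names that differ only in an ending like _2 or _b are one class to them, and where a whole thing is asked for, a point or a joint stands for the part that bears it (a point fixed in the world has none). Each returns a list of dicts, best first, with "conf" (0 to 1); they miss things now and then, are a little off and sometimes report something else, mostly with a low value. They report only what shows in the picture. A call takes as long as a camera call. They do not tell look-alikes from the thing itself.
- vision.cut_out(camera, thing): "region" (384x512 bool, what is visible of it) and "uv" ([column, row] in pixels, amid what is visible of it).
- vision.landmark_of(camera, thing): "uv" ([column, row] in pixels: a listed point, or the origin of a listed thing).
The state is a dict: "clock": time; "qpos": joint angles; "qvel": joint speeds; "joint_efforts": joint torques, N m; "eef_pos": TCP position; "tcp_rot": TCP orientation; "contact_force": force on the tool from outside, world axes, zero at the start; "wrist_torque": the same for the moment, N m; "opening": opening from 0.0 (shut) to 1.0 (fully open); "grasp_force": force on a finger pad.
Only numpy, scipy, OpenCV 4.12 (cv2) and the standard library are available. Lean on these libraries where they do the work, as an engineer would, in place of code of your own. Each camera call takes 0.05 s, during which the arm holds its last target. There are 200 camera calls.

### The job

Hang the four shoe brushes by their hooks on the brush stand's pivoting bar, one to each place between the pins: the two large brushes on the two places next to the post, the two small ones on the two end places. Hang them on the left and right in turn so that the bar never dips further than one unpaired brush takes it (about 7 degrees; it must not pass 10), and do not lean on it; it must end at rest and nearly level. Do not knock any brush over, and leave the shoe horn, kit box and doorstop where they stand.

Things in the scene. Friction and masses are not known exactly. Their poses are not given: they have to be found in the camera images.
- large_a_mid (a point): centre, half-way up (104 mm), of a large hanging shoe brush, one of two alike, 260 g, 208 mm tall; starts upright, z up. Wood block 60 mm wide (y), 100 tall, 40 deep (x -28, grey bristle face, to +12, back); steel hook on top, and over it a wooden grip tab 16 (x) by 26 (y) by 44 mm tall to grasp from above, tab middle 82 mm above this point.
- large_a_hook (a point): underside of the peak of that brush's hook, 56 mm above its centre; this rests on the bar. Axes as the brush. 20 mm wide strap: stem at x -22 from block top, inverted-V crown (ends 8 mm lower than peak), lip at x +22. Mouth opens to +x: 36 mm high, from block top (60 mm below this point) to the lip's end (24 mm below it); 40 mm wide inside.
- large_b_mid (a point): centre, half-way up (104 mm), of a large hanging shoe brush, one of two alike, 260 g, 208 mm tall; starts upright, z up. Wood block 60 mm wide (y), 100 tall, 40 deep (x -28, grey bristle face, to +12, back); steel hook on top, and over it a wooden grip tab 16 (x) by 26 (y) by 44 mm tall to grasp from above, tab middle 82 mm above this point.
- large_b_hook (a point): underside of the peak of that brush's hook, 56 mm above its centre; this rests on the bar. Axes as the brush. 20 mm wide strap: stem at x -22 from block top, inverted-V crown (ends 8 mm lower than peak), lip at x +22. Mouth opens to +x: 36 mm high, from block top (60 mm below this point) to the lip's end (24 mm below it); 40 mm wide inside.
- small_a_mid (a point): centre, half-way up (91.5 mm), of a small hanging shoe brush, one of two alike, 130 g, 183 mm tall; starts upright, z up. Wood block 40 mm wide (y), 75 tall, 40 deep (x -28, grey bristle face, to +12, back); steel hook on top, and over it a wooden grip tab 16 (x) by 26 (y) by 44 mm tall to grasp from above, tab middle 69.5 mm above this point.
- small_a_hook (a point): underside of the peak of that brush's hook, 43.5 mm above its centre; this rests on the bar. Axes as the brush. 20 mm wide strap: stem at x -22 from block top, inverted-V crown (ends 8 mm lower than peak), lip at x +22. Mouth opens to +x: 36 mm high, from block top (60 mm below this point) to the lip's end (24 mm below it); 40 mm wide inside.
- small_b_mid (a point): centre, half-way up (91.5 mm), of a small hanging shoe brush, one of two alike, 130 g, 183 mm tall; starts upright, z up. Wood block 40 mm wide (y), 75 tall, 40 deep (x -28, grey bristle face, to +12, back); steel hook on top, and over it a wooden grip tab 16 (x) by 26 (y) by 44 mm tall to grasp from above, tab middle 69.5 mm above this point.
- small_b_hook (a point): underside of the peak of that brush's hook, 43.5 mm above its centre; this rests on the bar. Axes as the brush. 20 mm wide strap: stem at x -22 from block top, inverted-V crown (ends 8 mm lower than peak), lip at x +22. Mouth opens to +x: 36 mm high, from block top (60 mm below this point) to the lip's end (24 mm below it); 40 mm wide inside.
- left_outer (a point): hanging place: point on top of the bar, 140 mm left (+y) of the pivot, midway between two upright steel pins 48 mm apart, 7 mm thick, 12 mm above the bar. Moves with the bar. Axes: y along the bar to the left, x across it, away from the robot. The hook point of a hung brush lies here.
- left_inner (a point): hanging place: point on top of the bar, 70 mm left (+y) of the pivot, midway between two upright steel pins 48 mm apart, 7 mm thick, 12 mm above the bar. Moves with the bar. Axes: y along the bar to the left, x across it, away from the robot. The hook point of a hung brush lies here.
- right_inner (a point): hanging place: point on top of the bar, 70 mm right (-y) of the pivot, midway between two upright steel pins 48 mm apart, 7 mm thick, 12 mm above the bar. Moves with the bar. Axes: y along the bar to the left, x across it, away from the robot. The hook point of a hung brush lies here.
- right_outer (a point): hanging place: point on top of the bar, 140 mm right (-y) of the pivot, midway between two upright steel pins 48 mm apart, 7 mm thick, 12 mm above the bar. Moves with the bar. Axes: y along the bar to the left, x across it, away from the robot. The hook point of a hung brush lies here.
- beam (a joint): tilt of the bar, rad: 0 level, + right (-y) end down. Dark wooden rod 14 mm thick, 360 long, middle 220 mm above the shelf on a post 232 tall, 36 deep, 20 wide; base 110x100x42 mm, fixed. Damped, self-levelling, 1.4 N m/rad: a brush in its proper place dips it about 0.13, two on one side 0.25, stops at 0.3. Pressing tips it too: 12 mm at an inner place is 0.17 rad.
- horn: bystander: a stainless shoe horn standing upright in a small round dark wooden foot (60 mm across), 190 mm tall, loose; origin under its foot. Low carried things must go round it.
- kit: bystander: closed plastic shoe polish kit box with hinged lid, 114 by 174 by 66 mm (x, y, z), loose; origin at the centre of its underside.
- doorstop: bystander: white plastic wedge doorstop, 115 by 40 by 30 mm, loose; origin at the centre of its underside.
Mind the look-alikes: they are no part of the job. What is shaped like the part that bears small_a_mid but blue or purple is not meant.

How it is judged (in metres and radians):
At the end, for the whole second after the job is handed in: The hook peaks of the large brushes are within 20 mm of the two inner places (one on each) and those of the small brushes within 20 mm of the two outer places; every brush hangs within 0.35 rad of upright; the bar is within 0.075 rad of level and at rest (((distance between large_a_hook and left_inner below 0.02 m and distance between large_b_hook and right_inner below 0.02 m) or (distance between large_a_hook and right_inner below 0.02 m and distance between large_b_hook and left_inner below 0.02 m)) and ((distance between small_a_hook and left_outer below 0.02 m and distance between small_b_hook and right_outer below 0.02 m) or (distance between small_a_hook and right_outer below 0.02 m and distance between small_b_hook and left_outer below 0.02 m)) and value of joint beam between -0.075 and 0.075 rad and velocity of joint beam between -0.06 and 0.06 rad/s and angle between each of large_a_mid, large_b_mid, small_a_mid, small_b_mid's own z axis and vertical below 0.35 rad); the robot touches nothing.
It fails at once if the bar dips more than 0.18 rad (about 10 degrees) to either side (value of joint beam above 0.18 rad or value of joint beam below -0.18 rad).
It fails at once if a brush is tipped over (more than 0.9 rad from upright) (angle between any of large_a_mid, large_b_mid, small_a_mid, small_b_mid's own z axis and vertical above 0.9 rad).
It fails at once if the shoe horn, kit box or doorstop is shifted more than 30 mm, or the horn tipped over (distance of any of horn, kit, doorstop from where it was at the start of the episode above 0.03 m or angle between horn's own z axis and vertical above 0.4 rad).
It also fails if it takes over 72 s, if anything falls off the work surface, if the arm or the gripper's body presses on something with over 40 N, if the wrist force passes 120 N, or if a joint passes its speed limit or range.

## Working session

There is one attempt and no reset: what is moved stays moved. The work goes in short steps, Python scripts to look and compute and a tool call to move; the robot and the scene stay as the last step left them, time stands still between calls to the robot, and variables do not carry over. Pictures are saved under pics/ and viewed, at most 10 in all, crops included, and the job is handed in when it is done.

Besides the shell and the picture viewer there is one more tool, called after ">>>" as name([rows], argument=value, ...), one row to a line, values as JSON. play_rows: Moves the arm, as the interface text tells. Its arguments: {"type":"object","properties":{"steps":{"type":"array"},"grip_force":{"type":"number"}},"required":["steps"]}

```bash
mkdir -p pics; cat > h.py <<'E'
import numpy as np, cv2
from rig import r, vision
def P(cam,uv,d):
    c=vision.calibration(cam);K=np.array(c["mtx"]);T=np.array(c["extrinsics"])
    p=np.linalg.inv(K)@np.array([uv[0],uv[1],1.0])*d
    return (T@np.append(p,1))[:3]
def cloud(cam,depth):
    c=vision.calibration(cam);K=np.array(c["mtx"]);T=np.array(c["extrinsics"])
    v,u=np.mgrid[:depth.shape[0],:depth.shape[1]]
    p=np.stack([(u-K[0,2])/K[0,0]*depth,(v-K[1,2])/K[1,1]*depth,depth],-1)
    return p@T[:3,:3].T+T[:3,3]
def pix(cam,p):
    c=vision.calibration(cam);K=np.array(c["mtx"]);T=np.linalg.inv(np.array(c["extrinsics"]))
    q=K@(T@np.append(p,1))[:3];return q[:2]/q[2]
E
python3 - <<'E'
from h import *
np.set_printoptions(precision=1,suppress=True)
for c in("scene","top"):
    im,d=vision.grab_frame(c)
    cv2.imwrite(f"pics/{c}0.png",im[:,:,::-1]); np.save(f"{c}0.npy",d)
    print(c,np.array(vision.calibration(c)["extrinsics"]))
    X=cloud(c,d)
    for t in("large_a_mid","small_a_mid","horn","kit","doorstop","beam"):
        for o in vision.cut_out(c,t):
            m=o["region"]&(d>0); pts=X[m]
            print(t,round(o["conf"],2),np.array(o["uv"]),m.sum(),np.median(pts,0),np.percentile(pts,2,0),np.percentile(pts,98,0),np.median(im[m],0))
s=r.sense();print(s["clock"],s["eef_pos"],s["tcp_rot"],s["opening"],s["contact_force"])
E
```

```text
scene [[   0.3    0.7   -0.6 1206.7]
 [   1.    -0.2    0.2 -196.6]
 [   0.    -0.7   -0.7  979. ]
 [   0.     0.     0.     1. ]]
large_a_mid 0.81 [160.9 211.5] 949 [ 436.6 -260.5   92.3] [ 410.2 -291.    -0.2] [ 452.7 -230.   205.6] [129.  94.  64.]
small_a_mid 0.96 [336.2 179.2] 552 [448.5 265.3  73.1] [356.8 241.9  -1.5] [467.2 322.8 182.5] [127.  95.  77.]
small_a_mid 0.84 [346.1 149.6] 430 [360.1 331.6 101.1] [161.5 270.   -5.2] [444.5 450.7 181.6] [110.  70.  81.]
small_a_mid 0.66 [362.8 182.7] 495 [462.2 353.2  70.9] [431.6 335.4  -1.7] [478.7 376.2 181.1] [56. 73. 93.]
horn 0.88 [247.4 206.5] 504 [449.6 -10.1  49.9] [415.6 -37.3  -1.7] [470.9  17.  183.9] [98. 81. 72.]
horn 0.35 [163.4 209.9] 933 [ 436.4 -260.3   94. ] [ 410.4 -291.2    5.2] [ 452.7 -229.6  205.4] [129.  94.  64.]
kit 0.85 [132.4 273.1] 3248 [ 594.5 -362.5   63.4] [ 518.1 -442.3    7.2] [ 637.9 -276.7   67.5] [43. 35. 32.]
doorstop 0.88 [385.4 231. ] 514 [633.9 359.   17.6] [564.  335.   -0.5] [676.  389.   31.8] [239. 242. 230.]
beam 0.75 [263.8 214.5] 801 [633.9 -18.  223.8] [ 595.9 -178.   214.9] [669.2 1
[... 536 characters left out ...]
 284 [446.3 344.6  78.8] [429.5 329.2   5.9] [473.5 369.5 184.3] [ 79. 104. 156.]
horn 0.78 [260.9 231.5] 277 [442.5 -11.2  14.8] [418.5 -38.6  -1.7] [472.9  17.2 188.5] [108.  75.  57.]
horn 0.38 [293.8 228.8] 268 [ 455.  -110.    98.3] [ 435.2 -133.     0.8] [485.8 -94.1 185.6] [174. 156. 128.]
kit 0.81 [371.  204.7] 2031 [ 568.  -360.1   66. ] [ 511.5 -447.6   11.8] [ 631.3 -277.9   70.8] [63. 59. 57.]
doorstop 0.72 [155.8 162.6] 374 [623.9 360.6  21.7] [568.9 333.3   7.1] [669.  387.5  33.2] [240. 242. 238.]
beam 0.61 [266.2 159.9] 557 [631.2 -11.1 226.4] [ 596.4 -173.6  219.9] [663.4 155.3 239. ] [120.  83.  61.]
0.7 [180.4 598.4 231.3] [-3.1  0.   2.8] 1.00273676705995 [ 0.   0.1 -0.4]
```

```bash
python3 - <<'E'
import cv2,numpy as np
a=cv2.imread("pics/scene0.png")[90:330,90:430]
cv2.imwrite("pics/v1.png",cv2.resize(a,None,fx=2.3,fy=2.3,interpolation=3))
a=cv2.imread("pics/top0.png")[120:300,100:410]
cv2.imwrite("pics/v2.png",cv2.resize(a,None,fx=2.5,fy=2.5,interpolation=3))
E
```

```text
(no output)
```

View pics/v1.png

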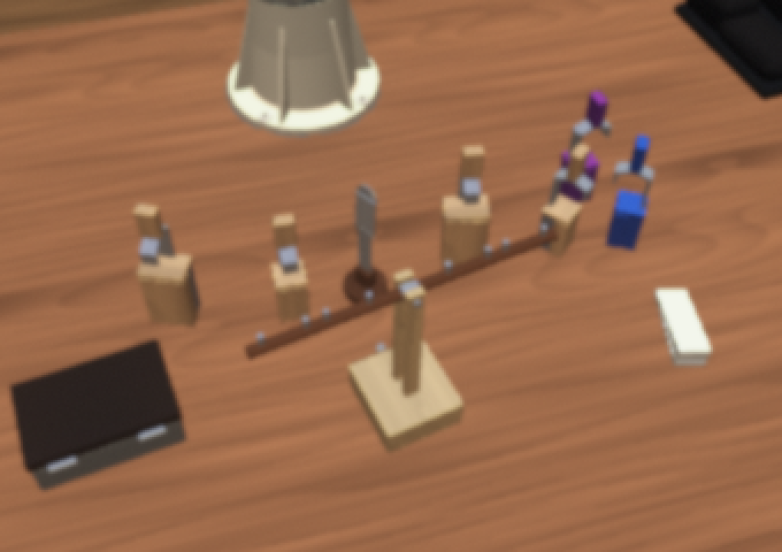

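View pics/v2.png

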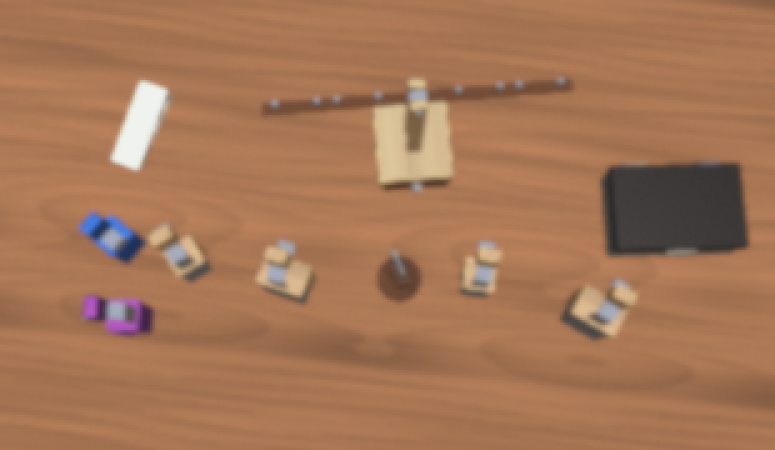

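The views show four wooden brushes. In scene pixels, the large ones are at about (160,211) and (292,185), and the small ones at (215,210) and (335,180). The blue brush at (363,183) and the purple one at (346,150) are look-alikes, because only the wood-coloured small ones fit the description. The horn stands between them at (250,205). I'll fit box models to the depth points.

```bash
cat > fit.py <<'E'
from h import *
from scipy.optimize import least_squares
def sdb(p,lo,hi):
    c=(np.array(lo)+hi)/2;q=np.abs(p-c)-(np.array(hi)-lo)/2
    return np.linalg.norm(np.maximum(q,0),axis=1)+np.minimum(q.max(1),0)
def model(p,large):
    w,hb,h=(30,100,208) if large else (20,75,183)
    d=[sdb(p,(-28,-w,0),(12,w,hb)),sdb(p,(-8,-13,h-44),(8,13,h)),
       sdb(p,(-24,-10,hb),(-20,10,hb+56)),sdb(p,(20,-10,hb+36),(24,10,hb+56)),
       sdb(p,(-22,-10,hb+52),(22,10,hb+62))]
    return np.min(d,0)
def points():
    out=[]
    for c in("scene","top"):
        im=cv2.imread(f"pics/{c}0.png")[:,:,::-1].astype(int);d=np.load(f"{c}0.npy")
        X=cloud(c,d);m=(d>0);out.append(np.c_[X[m],im[m]])
    return np.vstack(out)
def fit(A,x,y,large):
    k=(np.hypot(A[:,0]-x,A[:,1]-y)<55)&(A[:,2]>10)&(A[:,2]<215)&(A[:,5]<=A[:,3]+15)&~((A[:,5]>A[:,4]+8))
    p=A[k,:3];best=None
    def f(v):
        c,s=np.cos(v[2]),np.sin(v[2]);a,b=p[:,0]-v[0],p[:,1]-v[1]
        return model(np.c_[c*a+s*b,-s*a+c*b,p[:,2]-v[3]],large)
    res=[least_squares(f,[x,y,t,0],loss="soft_l1",f_scale=3) for t in np.arange(-3,3.2,.6)]
    res.sort(key=lambda q:q.cost)
    b=res[0];o=[q for q in res if abs(np.sin((q.x[2]-b.x[2])/2))>.2]
    return b.x,b.cost,o[0].x if o else None,o[0].cost if o else None,len(p)
E
python3 - <<'E'
from fit import *
np.set_printoptions(precision=3,suppress=True)
A=points()
for n,x,y,l in(("LR",425,-258,1),("SR",450,-108,0),("LL",445,128,1),("SL",437,258,0)):
    print(n,*fit(A,x,y,l))
k=(A[:,2]>212)&(A[:,2]<245)&(abs(A[:,0]-630)<60)&(abs(A[:,1])<230)
p=A[k,:3]; print(k.sum(),p.min(0),p.max(0))
b=p[(p[:,2]<231)&(abs(p[:,1]+9)>30)]; c=np.polyfit(b[:,1],b[:,0],1); cz=np.polyfit(b[:,1],b[:,2],1);print("bar",c,cz,np.percentile(b[:,1],[0.5,99.5]))
t=p[p[:,2]>229];t=t[abs(t[:,1]+9)<20];print("post",t.mean(0),t.min(0),t.max(0))
h=A[(A[:,2]>100)&(A[:,2]<200)&(np.hypot(A[:,0]-450,A[:,1]+10)<50),:3];print("horn",h.min(0),h.max(0))
for cam,z in(("scene",227),("top",227)):
  vision.grab_frame(cam)
  for n in("left_outer","left_inner","right_inner","right_outer","small_a_hook","large_a_hook"):
    for o in vision.landmark_of(cam,n):
        z=227 if 'er' in n else (135 if 's' in n[:1] else 160)
        C=vision.calibration(cam);T=np.array(C["extrinsics"]);d=T[:3,:3]@np.linalg.inv(C["mtx"])@np.append(o["uv"],1)
        print(cam,n,round(o["conf"],2),T[:3,3]+d*(z-T[2,3])/d[2])
s=r.sense();print(s["tcp_rot"],s["qpos"])
E
```

```text
LR [ 428.942 -264.384   -0.411   -0.762] 1698.3416300387426 [ 416.88  -258.85    -3.573   -0.223] 10015.088862727263 1309
SR [ 462.385 -112.555   -0.028   -0.877] 846.0675903841768 [ 456.192 -110.724    2.622   -0.768] 5813.413932817761 697
LL [432.243 130.789  -0.203  -0.984] 1368.403505246558 [419.144 133.519  -3.323  -0.273] 8330.510517920571 1055
SL [443.351 271.491   0.668  -1.07 ] 1015.0023904372771 [442.175 261.695  -0.841  -1.051] 4832.110962484715 720
1680 [ 592.041 -188.823  212.292] [672.269 169.547 244.049]
bar [ -0.194 630.753] [ -0.001 224.021] [-184.847  166.903]
post [631.738  -9.695 231.084] [612.418 -22.819 229.017] [649.902   5.436 236.679]
horn [431.024 -20.016 100.812] [461.777   2.893 190.767]
scene left_outer 0.88 [612.194 125.305 227.   ]
scene left_inner 0.84 [612.62  59.52 227.  ]
scene left_inner 0.61 [ 532.656 -251.884  227.   ]
scene right_inner 0.79 [641.866 -79.605 227.   ]
scene right_inner 0.49 [532.759  84.82  227.   ]
scene right_outer 0.81 [ 661.018 -152.408  227.   ]
scene right_outer 0.58 [749.594 235.343 227.   ]
scene small_a_hook 0.95 [451.64  347.633 135.   ]
scene small_a_hook 0.74 [451.084 268.916 135.   ]
scene small_a_hook 0.63 [699.015 294.528 135.   ]
scene small_a_hook 0.59 [369.779 328.317 135.   ]
scene large_a_hook 0.62 [ 420.559 -251.572  160.   ]
top left_outer 0.84 [609.446 118.117 227.   ]
top left_outer 0.23 [430.116 238.406 227.   ]
top left_inner 0.95 [620.271  58.348 227.   ]
top right_inner 0.7 [636.996 -74.264 227.   ]
top right_outer 0.75 [ 660.468 -145.983  227.   ]
top small_a_hook 0.86 [463.575 344.545 135.   ]
top small_a_hook 0.59 [445.706 264.06  135.   ]
top small_a_hook 0.52 [352.934 339.881 135.   ]
top large_a_hook 0.67 [ 428.917 -272.739  160.   ]
top large_a_hook 0.19 [584.59  322.219 160.   ]
[ 3.142 -0.     2.849] [ 1.276  0.353  1.633  0.     1.155 -0.002]
```

```bash
cat > plan.py <<'E'
import numpy as np, json, sys
def plan(start,wps):
    """start=(x,y,z,yaw); wps=(x,y,z,yaw,jaw,nrows)"""
    rows=[];p=np.array(start,float)
    for w in wps:
        q=np.array(w[:4],float);n=w[5]
        for i in range(1,n+1): rows.append((p+(q-p)*i/n,w[4]))
        p=q
    while len(rows)%8: rows.append(rows[-1])
    c=np.array(start,float)
    for k in range(0,len(rows),8):
        cy,sy=np.cos(c[3]),np.sin(c[3]);R=np.array([[cy,sy,0],[sy,-cy,0],[0,0,-1]]) # columns=tool axes
        out=[]
        for q,j in rows[k:k+8]:
            d=np.round(R.T@(q[:3]-c[:3])/10,1)+0.0;t=round(-(q[3]-c[3]),2)+0.0
            out.append({"delta_pos":d.tolist(),"yaw":t,"jaw":j})
        print(json.dumps(out).replace(" ",""))
        c=np.append(c[:3]+R@(d*10),c[3]-t)
    print("end",np.round(c,2))
E
python3 - <<'E'
from plan import plan
g=1.368
plan((180.4,598.4,231.3,2.849),[(432,131,250,g,60,14),(432,131,172,g,60,4),(432,131,172,g,60,1),(432,131,172,g,0,6),(432,131,285,g,0,6),(545,45,273,1.763,0,8),(545,45,273,1.763,0,1)])
E
```

```text
[{"delta_pos":[-2.7,-2.7,-0.1],"yaw":0.11,"jaw":60},{"delta_pos":[-5.4,-5.4,-0.3],"yaw":0.21,"jaw":60},{"delta_pos":[-8.1,-8.0,-0.4],"yaw":0.32,"jaw":60},{"delta_pos":[-10.7,-10.7,-0.5],"yaw":0.42,"jaw":60},{"delta_pos":[-13.4,-13.4,-0.7],"yaw":0.53,"jaw":60},{"delta_pos":[-16.1,-16.1,-0.8],"yaw":0.63,"jaw":60},{"delta_pos":[-18.8,-18.7,-0.9],"yaw":0.74,"jaw":60},{"delta_pos":[-21.5,-21.4,-1.1],"yaw":0.85,"jaw":60}]
[{"delta_pos":[-3.8,0.2,-0.1],"yaw":0.1,"jaw":60},{"delta_pos":[-7.6,0.5,-0.2],"yaw":0.21,"jaw":60},{"delta_pos":[-11.4,0.7,-0.4],"yaw":0.31,"jaw":60},{"delta_pos":[-15.1,1.0,-0.5],"yaw":0.42,"jaw":60},{"delta_pos":[-18.9,1.2,-0.6],"yaw":0.53,"jaw":60},{"delta_pos":[-22.7,1.5,-0.8],"yaw":0.63,"jaw":60},{"delta_pos":[-22.7,1.5,1.2],"yaw":0.63,"jaw":60},{"delta_pos":[-22.7,1.5,3.1],"yaw":0.63,"jaw":60}]
[{"delta_pos":[0.0,0.0,2.0],"yaw":0.0,"jaw":60},{"delta_pos":[0.0,0.0,3.9],"yaw":0.0,"jaw":60},{"delta_pos":[0.0,0.0,3.9],"yaw":0.0,"jaw":60},{"delta_pos":[0.0,0.0,3.9],"yaw":0.0,"jaw":0},{"delta_pos":[0.0,0.0,3.9],"yaw":0.0,"jaw":0},{"delta_pos":[0.0,0.0,3.9],"yaw":0.0,"jaw
[... 207 characters left out ...]
.0,0.0,-3.7],"yaw":0.0,"jaw":0},{"delta_pos":[0.0,0.0,-5.6],"yaw":0.0,"jaw":0},{"delta_pos":[0.0,0.0,-7.5],"yaw":0.0,"jaw":0},{"delta_pos":[0.0,0.0,-9.4],"yaw":0.0,"jaw":0},{"delta_pos":[0.0,0.0,-11.3],"yaw":0.0,"jaw":0},{"delta_pos":[-0.8,1.6,-11.1],"yaw":-0.05,"jaw":0}]
[{"delta_pos":[-0.8,1.5,0.1],"yaw":-0.05,"jaw":0},{"delta_pos":[-1.7,3.1,0.3],"yaw":-0.1,"jaw":0},{"delta_pos":[-2.5,4.6,0.4],"yaw":-0.15,"jaw":0},{"delta_pos":[-3.4,6.2,0.6],"yaw":-0.2,"jaw":0},{"delta_pos":[-4.2,7.8,0.7],"yaw":-0.25,"jaw":0},{"delta_pos":[-5.1,9.3,0.9],"yaw":-0.29,"jaw":0},{"delta_pos":[-5.9,10.9,1.0],"yaw":-0.34,"jaw":0},{"delta_pos":[-5.9,10.9,1.0],"yaw":-0.34,"jaw":0}]
end [545.34  45.36 273.3    1.76]
```

>>> play_rows([
  {"delta_pos": [-2.7,-2.7,-0.1],"yaw": 0.11,"jaw": 60},
  {"delta_pos": [-5.4,-5.4,-0.3],"yaw": 0.21,"jaw": 60},
  {"delta_pos": [-8.1,-8.0,-0.4],"yaw": 0.32,"jaw": 60},
  {"delta_pos": [-10.7,-10.7,-0.5],"yaw": 0.42,"jaw": 60},
  {"delta_pos": [-13.4,-13.4,-0.7],"yaw": 0.53,"jaw": 60},
  {"delta_pos": [-16.1,-16.1,-0.8],"yaw": 0.63,"jaw": 60},
  {"delta_pos": [-18.8,-18.7,-0.9],"yaw": 0.74,"jaw": 60},
  {"delta_pos": [-21.5,-21.4,-1.1],"yaw": 0.85,"jaw": 60},
], grip_force=60)

```text
clock: 2.2
eef_pos: [325.0, 330.2, 242.5]
tcp_rot: [3.141, -0.0, 1.995]
contact_force: [1.4, 0.5, 0.5]
opening: 0.599
grasp_force: 0.0
```

>>> play_rows([
  {"delta_pos": [-3.8,0.2,-0.1],"yaw": 0.1,"jaw": 60},
  {"delta_pos": [-7.6,0.5,-0.2],"yaw": 0.21,"jaw": 60},
  {"delta_pos": [-11.4,0.7,-0.4],"yaw": 0.31,"jaw": 60},
  {"delta_pos": [-15.1,1.0,-0.5],"yaw": 0.42,"jaw": 60},
  {"delta_pos": [-18.9,1.2,-0.6],"yaw": 0.53,"jaw": 60},
  {"delta_pos": [-22.7,1.5,-0.8],"yaw": 0.63,"jaw": 60},
  {"delta_pos": [-22.7,1.5,-0.8],"yaw": 0.63,"jaw": 60},
  {"delta_pos": [-22.7,1.5,-0.8],"yaw": 0.63,"jaw": 60},
])

```text
clock: 3.0
eef_pos: [432.6, 130.6, 250.3]
tcp_rot: [-3.142, -0.0, 1.367]
contact_force: [-0.5, -0.4, -0.5]
opening: 0.597
grasp_force: 0.0
```

>>> play_rows([
  {"delta_pos": [0,0,2.6],"yaw": 0,"jaw": 60},
  {"delta_pos": [0,0,5.2],"yaw": 0,"jaw": 60},
  {"delta_pos": [0,0,7.8],"yaw": 0,"jaw": 60},
  {"delta_pos": [0,0,7.8],"yaw": 0,"jaw": 60},
  {"delta_pos": [0,0,7.8],"yaw": 0,"jaw": 0},
  {"delta_pos": [0,0,7.8],"yaw": 0,"jaw": 0},
  {"delta_pos": [0,0,7.8],"yaw": 0,"jaw": 0},
  {"delta_pos": [0,0,7.8],"yaw": 0,"jaw": 0},
])

```text
clock: 3.8
eef_pos: [433.2, 131.6, 173.7]
tcp_rot: [3.14, -0.001, 1.369]
contact_force: [-0.7, 0.5, 6.7]
opening: 0.177
grasp_force: 59.7
```

>>> play_rows([
  {"delta_pos": [0.0,0.0,0.0],"yaw": 0.0,"jaw": 0},
  {"delta_pos": [0.0,0.0,0.0],"yaw": 0.0,"jaw": 0},
  {"delta_pos": [0.0,0.0,-1.9],"yaw": 0.0,"jaw": 0},
  {"delta_pos": [0.0,0.0,-3.7],"yaw": 0.0,"jaw": 0},
  {"delta_pos": [0.0,0.0,-5.6],"yaw": 0.0,"jaw": 0},
  {"delta_pos": [0.0,0.0,-7.5],"yaw": 0.0,"jaw": 0},
  {"delta_pos": [0.0,0.0,-9.4],"yaw": 0.0,"jaw": 0},
  {"delta_pos": [0.0,0.0,-11.3],"yaw": 0.0,"jaw": 0},
])

```text
clock: 4.6
eef_pos: [432.1, 131.0, 286.4]
tcp_rot: [3.141, -0.0, 1.369]
contact_force: [-0.3, -0.9, -2.7]
opening: 0.18
grasp_force: 59.0
```

>>> play_rows([
  {"delta_pos": [-0.9,1.8,0.2],"yaw": -0.06,"jaw": 0},
  {"delta_pos": [-1.8,3.6,0.4],"yaw": -0.12,"jaw": 0},
  {"delta_pos": [-2.7,5.5,0.6],"yaw": -0.17,"jaw": 0},
  {"delta_pos": [-3.6,7.3,0.7],"yaw": -0.23,"jaw": 0},
  {"delta_pos": [-4.4,9.1,0.9],"yaw": -0.28,"jaw": 0},
  {"delta_pos": [-5.3,11.0,1.1],"yaw": -0.34,"jaw": 0},
  {"delta_pos": [-6.2,12.8,1.2],"yaw": -0.39,"jaw": 0},
  {"delta_pos": [-6.2,12.8,1.2],"yaw": -0.39,"jaw": 0},
])

```text
clock: 5.4
eef_pos: [546.8, 43.4, 273.3]
tcp_rot: [3.141, 0.001, 1.759]
contact_force: [-0.9, -0.1, -3.3]
opening: 0.18
grasp_force: 59.1
```

```bash
cat > look.py <<'E'
from fit import *
from plan import plan
np.set_printoptions(precision=2,suppress=True)
PIV=np.array([632,-9.5]);YB=0.192
def place(s):return PIV+s*np.array([-np.sin(YB),np.cos(YB)])
def shots(tag,cams=("scene","top")):
    out={}
    for c in cams:
        im,d=vision.grab_frame(c);cv2.imwrite(f"pics/{c}{tag}.png",im[:,:,::-1])
        X=cloud(c,d);m=d>0;out[c]=np.c_[X[m],im[m].astype(int)]
    return out
def held(A,large):
    """held brush pose near TCP: x,y,yaw,z of base"""
    s=r.sense();x,y,z=s["eef_pos"];b=z-(172 if large else 147)
    k=(np.hypot(A[:,0]-x,A[:,1]-y)<50)&(A[:,2]>b-15)&(A[:,2]<b+(150 if large else 125));p=A[k,:3]
    def f(v):
        c,s_=np.cos(v[2]),np.sin(v[2]);a,q=p[:,0]-v[0],p[:,1]-v[1]
        return model(np.c_[c*a+s_*q,-s_*a+c*q,p[:,2]-v[3]],large)
    q=least_squares(f,[x,y,s["tcp_rot"][2]-np.pi/2,b],loss="soft_l1",f_scale=3)
    return q.x,q.cost,len(p)
def bar(A):
    d=A[:,:2]-PIV;u=d@[np.cos(YB),np.sin(YB)];t=d@[-np.sin(YB),np.cos(YB)]
    k=(abs(u)<9)&(abs(t)>22)&(abs(t)<178)&(abs(A[:,2]-222)<40)&(A[:,3]<150)&(A[:,3]>A[:,4]+15)
    return np.polyfit(t[k],A[k,2],1),k.sum()
E
python3 - <<'E'
from look import *
S=shots("1");A=np.vstack(list(S.values()))
s=r.sense();print(s["clock"],np.array(s["eef_pos"]),s["tcp_rot"][2],s["contact_force"])
print(held(A,1)); print({c:bar(S[c]) for c in S}); print(place(70))
E
```

```text
5.5 [544.95  44.6  273.18] 1.7570899624870067 [-1.46  0.71 -2.85]
(array([547.43,  44.17,   0.18,  98.24]), np.float64(721.9152293442775), 742)
{'scene': (array([ -0.  , 223.43]), np.int64(744)), 'top': (array([ -0.  , 226.14]), np.int64(275))}
[618.64  59.21]
```

>>> play_rows([
  {"delta_pos": [0,1.2,0],"yaw": 0,"jaw": 0},
  {"delta_pos": [0,2.4,0],"yaw": 0,"jaw": 0},
  {"delta_pos": [0,3.6,0],"yaw": 0,"jaw": 0},
  {"delta_pos": [0,4.8,0],"yaw": 0,"jaw": 0},
  {"delta_pos": [0.1,6.1,0],"yaw": 0,"jaw": 0},
  {"delta_pos": [0.1,7.3,0],"yaw": 0,"jaw": 0},
  {"delta_pos": [0.1,7.3,0],"yaw": 0,"jaw": 0},
  {"delta_pos": [0.1,7.3,0],"yaw": 0,"jaw": 0},
])

```text
clock: 6.3
eef_pos: [616.7, 59.4, 272.9]
tcp_rot: [-3.141, -0.0, 1.759]
contact_force: [-0.0, 0.3, -1.6]
opening: 0.179
grasp_force: 59.2
```

>>> play_rows([
  {"delta_pos": [0,0,0.6],"yaw": 0,"jaw": 0},
  {"delta_pos": [0,0,1.2],"yaw": 0,"jaw": 0},
  {"delta_pos": [0,0,1.8],"yaw": 0,"jaw": 0},
  {"delta_pos": [0,0,2.4],"yaw": 0,"jaw": 0},
  {"delta_pos": [0,0,2.8],"yaw": 0,"jaw": 0},
  {"delta_pos": [0,0,3.2],"yaw": 0,"jaw": 0},
  {"delta_pos": [0,0,3.5],"yaw": 0,"jaw": 0},
  {"delta_pos": [0,0,3.5],"yaw": 0,"jaw": 0},
])

```text
clock: 7.1
eef_pos: [616.8, 59.4, 238.0]
tcp_rot: [-3.141, -0.0, 1.759]
contact_force: [-0.6, 0.5, -2.6]
opening: 0.179
grasp_force: 59.6
```

```bash
python3 - <<'E'
from look import *
S=shots("2");A=np.vstack(list(S.values()))
s=r.sense();print(s["clock"],np.array(s["eef_pos"]),s["tcp_rot"][2],s["contact_force"])
print(held(A,1)); print({c:bar(S[c]) for c in S})
a=cv2.imread("pics/scene2.png")[120:300,130:400];cv2.imwrite("pics/v3.png",cv2.resize(a,None,fx=2.8,fy=2.8,interpolation=3))
E
```

```text
7.2 [616.84  59.39 238.37] 1.758914313790873 [-1.11 -0.06 -2.12]
(array([617.24,  60.47,   0.18,  62.32]), np.float64(2044.7183244242797), 842)
{'scene': (array([ -0.04, 224.85]), np.int64(701)), 'top': (array([ -0.05, 225.83]), np.int64(247))}
```

View pics/v3.png

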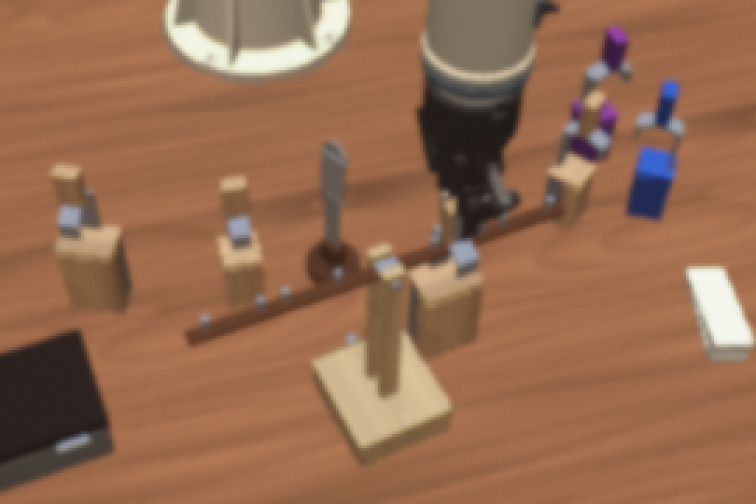

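The hook is over the bar at left_inner (crop about (455,265)) and the bar has begun to dip, -0.045 rad. I'll lower it the rest of the way, release and lift.

>>> play_rows([
  {"delta_pos": [0,0,0.2],"yaw": 0,"jaw": 0},
  {"delta_pos": [0,0,0.4],"yaw": 0,"jaw": 0},
  {"delta_pos": [0,0,0.5],"yaw": 0,"jaw": 0},
  {"delta_pos": [0,0,0.5],"yaw": 0,"jaw": 0},
  {"delta_pos": [0,0,0.5],"yaw": 0,"jaw": 45},
  {"delta_pos": [0,0,0.5],"yaw": 0,"jaw": 45},
  {"delta_pos": [0,0,0.5],"yaw": 0,"jaw": 45},
  {"delta_pos": [0,0,0.5],"yaw": 0,"jaw": 45},
])

```text
clock: 8.0
eef_pos: [616.9, 59.3, 233.3]
tcp_rot: [3.141, 0.0, 1.759]
contact_force: [0.3, -0.4, -0.0]
opening: 0.451
grasp_force: 0.0
```

>>> play_rows([
  {"delta_pos": [0,0,-1.0],"yaw": 0,"jaw": 45},
  {"delta_pos": [0,0,-2.5],"yaw": 0,"jaw": 45},
  {"delta_pos": [0,0,-4.5],"yaw": 0,"jaw": 45},
  {"delta_pos": [0,0,-7.0],"yaw": 0,"jaw": 45},
  {"delta_pos": [0,0,-9.5],"yaw": 0,"jaw": 60},
  {"delta_pos": [0,0,-10],"yaw": 0,"jaw": 60},
  {"delta_pos": [0,0,-10],"yaw": 0,"jaw": 60},
  {"delta_pos": [0,0,-10],"yaw": 0,"jaw": 60},
])

```text
clock: 8.8
eef_pos: [616.4, 59.3, 332.7]
tcp_rot: [-3.141, -0.0, 1.759]
contact_force: [-0.5, -0.2, -0.8]
opening: 0.599
grasp_force: 0.0
```

```bash
cat > hung.py <<'E'
from look import *
def hung(A,s,large,z0=227):
    "fit upright-ish hung brush (x,y,z,yaw,pitch,roll); origin at hook peak"
    x,y=place(s);hk=160 if large else 135
    k=(np.hypot(A[:,0]-x,A[:,1]-y)<45)&(A[:,2]>z0-hk-25)&(A[:,2]<z0+60)&~((abs(A[:,3]-110)<45)&(A[:,3]<150)&(A[:,3]>A[:,4]+28))
    p=A[k,:3]
    from scipy.spatial.transform import Rotation as Ro
    def f(v):
        q=Ro.from_euler("ZYX",v[3:]).inv().apply(p-v[:3]);q[:,2]+=hk
        return model(q,large)
    q=least_squares(f,[x,y,z0,YB,0,0],loss="soft_l1",f_scale=3)
    return q.x,q.cost,len(p)
E
python3 - <<'E'
from hung import *
S=shots("3");A=np.vstack(list(S.values()))
s=r.sense();print(s["clock"],np.array(s["eef_pos"]),s["tcp_rot"][2])
print({c:bar(S[c]) for c in S}); print(hung(A,70,1,218),place(70))
a=fit(A,429,-264,1);print(a[:2])
x,y=a[0][:2];g=a[0][2]+np.pi/2
x2,y2=place(-70)-75*np.array([np.cos(YB),np.sin(YB)]);print(x2,y2,place(-70))
plan((*s["eef_pos"],s["tcp_rot"][2]),[(x,y,270,g,60,12),(x,y,250,g,60,3),(x,y,250,g,60,1)])
plan((x,y,285,g),[(540,-200,295,1.763,0,7),(540,-200,295,1.763,0,1)])
E
```

```text
8.9 [616.22  59.3  332.06] 1.758762132509485
{'scene': (array([ -0.09, 227.47]), np.int64(780)), 'top': (array([ -0.12, 225.34]), np.int64(255))}
(array([620.42,  55.65, 215.92,   0.42,  -0.01,  -0.01]), np.float64(7467.759784805954), 690) [618.64  59.21]
(array([ 429.08, -264.19,   -0.41,   -0.73]), np.float64(1728.3355940939737))
571.7357351915327 -92.52540808147187 [645.36 -78.21]
[{"delta_pos":[-2.4,-2.0,0.5],"yaw":0.05,"jaw":60},{"delta_pos":[-4.7,-4.1,1.0],"yaw":0.1,"jaw":60},{"delta_pos":[-7.1,-6.1,1.6],"yaw":0.15,"jaw":60},{"delta_pos":[-9.4,-8.1,2.1],"yaw":0.2,"jaw":60},{"delta_pos":[-11.8,-10.2,2.6],"yaw":0.25,"jaw":60},{"delta_pos":[-14.1,-12.2,3.1],"yaw":0.3,"jaw":60},{"delta_pos":[-16.5,-14.3,3.6],"yaw":0.35,"jaw":60},{"delta_pos":[-18.9,-16.3,4.1],"yaw":0.4,"jaw":60}]
[{"delta_pos":[-2.9,-1.0,0.6],"yaw":0.05,"jaw":60},{"delta_pos":[-5.9,-1.9,1.1],"yaw":0.1,"jaw":60},{"delta_pos":[-8.8,-2.9,1.6],"yaw":0.15,"jaw":60},{"delta_pos":[-11.8,-3.8,2.1],"yaw":0.2,"jaw":60},{"delta_pos":[-11.8,-3.8,2.8],"yaw":0.2,"jaw":60},{"delta_pos":[-11.8,-3.8,3.4],"yaw":0.2,"jaw":60},{"delta_pos":[-11.8,-3.8,4.1],"yaw":0.2,"jaw":60},{"delta_pos":[-11.8,-3.8,4.1],"yaw":0.2,"jaw":60}]
end [ 429.42 -264.19  250.06    1.16]
[{"delta_pos":[1.5,1.1,-0.1],"yaw":-0.09,"jaw":0},{"delta_pos":[2.9,2.2,-0.3],"yaw":-0.17,"jaw":0},{"delta_pos":[4.4,3.3,-0.4],"yaw":-0.26,"jaw":0},{"delta_pos":[5.9,4.4,-0.6],"yaw":-0.34,"jaw":0},{"delta_pos":[7.4,5.4,-0.7],"yaw":-0.43,"jaw":0},{"delta_pos":[8.8,6.5,-0.9],"yaw":-0.52,"jaw":0},{"delta_pos":[10.3,7.6,-1.0],"yaw":-0.6,"jaw":0},{"delta_pos":[10.3,7.6,-1.0],"yaw":-0.6,"jaw":0}]
end [ 539.8  -199.96  295.      1.76]
```

>>> play_rows([
  {"delta_pos": [-2.4,-2.0,0.5],"yaw": 0.05,"jaw": 60},
  {"delta_pos": [-4.7,-4.1,1.0],"yaw": 0.1,"jaw": 60},
  {"delta_pos": [-7.1,-6.1,1.6],"yaw": 0.15,"jaw": 60},
  {"delta_pos": [-9.4,-8.1,2.1],"yaw": 0.2,"jaw": 60},
  {"delta_pos": [-11.8,-10.2,2.6],"yaw": 0.25,"jaw": 60},
  {"delta_pos": [-14.1,-12.2,3.1],"yaw": 0.3,"jaw": 60},
  {"delta_pos": [-16.5,-14.3,3.6],"yaw": 0.35,"jaw": 60},
  {"delta_pos": [-18.9,-16.3,4.1],"yaw": 0.4,"jaw": 60},
])

```text
clock: 9.7
eef_pos: [490.7, -157.6, 291.2]
tcp_rot: [-3.14, -0.0, 1.357]
contact_force: [0.1, 1.0, -0.0]
opening: 0.599
grasp_force: 0.0
```

>>> play_rows([
  {"delta_pos": [-2.9,-1.0,0.6],"yaw": 0.05,"jaw": 60},
  {"delta_pos": [-5.9,-1.9,1.1],"yaw": 0.1,"jaw": 60},
  {"delta_pos": [-8.8,-2.9,1.6],"yaw": 0.15,"jaw": 60},
  {"delta_pos": [-11.8,-3.8,2.1],"yaw": 0.2,"jaw": 60},
  {"delta_pos": [-11.8,-3.8,2.8],"yaw": 0.2,"jaw": 60},
  {"delta_pos": [-11.8,-3.8,3.4],"yaw": 0.2,"jaw": 60},
  {"delta_pos": [-11.8,-3.8,4.1],"yaw": 0.2,"jaw": 60},
  {"delta_pos": [-11.8,-3.8,4.1],"yaw": 0.2,"jaw": 60},
])

```text
clock: 10.5
eef_pos: [429.9, -263.0, 250.0]
tcp_rot: [-3.14, -0.001, 1.16]
contact_force: [-0.4, -0.2, 0.3]
opening: 0.602
grasp_force: 0.0
```

>>> play_rows([
  {"delta_pos": [0,0,2.6],"yaw": 0,"jaw": 60},
  {"delta_pos": [0,0,5.2],"yaw": 0,"jaw": 60},
  {"delta_pos": [0,0,7.8],"yaw": 0,"jaw": 60},
  {"delta_pos": [0,0,7.8],"yaw": 0,"jaw": 60},
  {"delta_pos": [0,0,7.8],"yaw": 0,"jaw": 0},
  {"delta_pos": [0,0,7.8],"yaw": 0,"jaw": 0},
  {"delta_pos": [0,0,7.8],"yaw": 0,"jaw": 0},
  {"delta_pos": [0,0,7.8],"yaw": 0,"jaw": 0},
])

```text
clock: 11.3
eef_pos: [430.9, -264.6, 174.8]
tcp_rot: [3.139, 0.0, 1.159]
contact_force: [-1.5, 0.8, 7.7]
opening: 0.182
grasp_force: 59.8
```

>>> play_rows([
  {"delta_pos": [0.0,0.0,0.0],"yaw": 0.0,"jaw": 0},
  {"delta_pos": [0.0,0.0,0.0],"yaw": 0.0,"jaw": 0},
  {"delta_pos": [0.0,0.0,-1.9],"yaw": 0.0,"jaw": 0},
  {"delta_pos": [0.0,0.0,-3.7],"yaw": 0.0,"jaw": 0},
  {"delta_pos": [0.0,0.0,-5.6],"yaw": 0.0,"jaw": 0},
  {"delta_pos": [0.0,0.0,-7.5],"yaw": 0.0,"jaw": 0},
  {"delta_pos": [0.0,0.0,-9.4],"yaw": 0.0,"jaw": 0},
  {"delta_pos": [0.0,0.0,-11.3],"yaw": 0.0,"jaw": 0},
])

```text
clock: 12.1
eef_pos: [429.9, -264.0, 287.4]
tcp_rot: [3.141, 0.0, 1.159]
contact_force: [-0.0, -0.9, -2.5]
opening: 0.176
grasp_force: 58.9
```

>>> play_rows([
  {"delta_pos": [1.5,1.1,-0.1],"yaw": -0.09,"jaw": 0},
  {"delta_pos": [2.9,2.2,-0.3],"yaw": -0.17,"jaw": 0},
  {"delta_pos": [4.4,3.3,-0.4],"yaw": -0.26,"jaw": 0},
  {"delta_pos": [5.9,4.4,-0.6],"yaw": -0.34,"jaw": 0},
  {"delta_pos": [7.4,5.4,-0.7],"yaw": -0.43,"jaw": 0},
  {"delta_pos": [8.8,6.5,-0.9],"yaw": -0.52,"jaw": 0},
  {"delta_pos": [10.3,7.6,-1.0],"yaw": -0.6,"jaw": 0},
  {"delta_pos": [10.3,7.6,-1.0],"yaw": -0.6,"jaw": 0},
])

```text
clock: 12.9
eef_pos: [542.5, -199.2, 296.6]
tcp_rot: [3.14, 0.0, 1.762]
contact_force: [-0.3, -0.5, -2.9]
opening: 0.176
grasp_force: 59.0
```

>>> play_rows([
  {"delta_pos": [1.6,0.8,0.2],"yaw": 0,"jaw": 0},
  {"delta_pos": [3.3,1.7,0.5],"yaw": 0,"jaw": 0},
  {"delta_pos": [5.0,2.6,0.7],"yaw": 0,"jaw": 0},
  {"delta_pos": [6.7,3.5,0.9],"yaw": 0,"jaw": 0},
  {"delta_pos": [8.4,4.4,1.2],"yaw": 0,"jaw": 0},
  {"delta_pos": [9.9,5.2,1.4],"yaw": 0,"jaw": 0},
  {"delta_pos": [9.9,5.2,1.4],"yaw": 0,"jaw": 0},
  {"delta_pos": [9.9,5.2,1.4],"yaw": 0,"jaw": 0},
])

```text
clock: 13.7
eef_pos: [573.3, -93.3, 282.3]
tcp_rot: [-3.141, 0.0, 1.759]
contact_force: [0.0, 0.1, -2.3]
opening: 0.176
grasp_force: 59.1
```

```bash
python3 - <<'E'
from look import *
S=shots("4");A=np.vstack(list(S.values()))
s=r.sense();print(s["clock"],np.array(s["eef_pos"]),s["tcp_rot"][2])
print({c:bar(S[c]) for c in S},place(-70))
v=held(A,1);print(v)
h=v[0];d=place(-70)-h[:2];y=s["tcp_rot"][2]
print("to go tool",d@[np.cos(y),np.sin(y)],d@[np.sin(y),-np.cos(y)],"hook z",h[3]+160)
E
```

```text
13.8 [573.3  -93.81 282.41] 1.7582675950443796
{'scene': (array([ -0.09, 227.53]), np.int64(779)), 'top': (array([ -0.12, 229.87]), np.int64(268))} [645.36 -78.21]
(array([573.41, -92.41,   0.18, 105.84]), np.float64(464.39558209311116), 724)
to go tool 0.5383462397550776 73.33058965190462 hook z 265.84459838486686
```

>>> play_rows([
  {"delta_pos": [0,1.2,-0.2],"yaw": 0,"jaw": 0},
  {"delta_pos": [0,2.4,-0.2],"yaw": 0,"jaw": 0},
  {"delta_pos": [0,3.6,-0.2],"yaw": 0,"jaw": 0},
  {"delta_pos": [0,4.8,-0.2],"yaw": 0,"jaw": 0},
  {"delta_pos": [0,6.1,-0.2],"yaw": 0,"jaw": 0},
  {"delta_pos": [0,7.3,-0.2],"yaw": 0,"jaw": 0},
  {"delta_pos": [0,7.3,-0.2],"yaw": 0,"jaw": 0},
  {"delta_pos": [0,7.3,-0.2],"yaw": 0,"jaw": 0},
])

```text
clock: 14.6
eef_pos: [645.2, -79.4, 283.9]
tcp_rot: [-3.141, -0.0, 1.759]
contact_force: [-0.3, 0.4, -1.8]
opening: 0.178
grasp_force: 59.1
```

>>> play_rows([
  {"delta_pos": [0,0,0.7],"yaw": 0,"jaw": 0},
  {"delta_pos": [0,0,1.4],"yaw": 0,"jaw": 0},
  {"delta_pos": [0,0,2.1],"yaw": 0,"jaw": 0},
  {"delta_pos": [0,0,2.8],"yaw": 0,"jaw": 0},
  {"delta_pos": [0,0,3.3],"yaw": 0,"jaw": 0},
  {"delta_pos": [0,0,3.7],"yaw": 0,"jaw": 0},
  {"delta_pos": [0,0,4.1],"yaw": 0,"jaw": 0},
  {"delta_pos": [0,0,4.1],"yaw": 0,"jaw": 0},
])

```text
clock: 15.4
eef_pos: [645.1, -79.7, 242.9]
tcp_rot: [-3.141, -0.0, 1.759]
contact_force: [-1.2, -1.5, -0.7]
opening: 0.181
grasp_force: 59.5
```

```bash
python3 - <<'E'
from look import *
S=shots("5");A=np.vstack(list(S.values()))
s=r.sense();print(s["clock"],np.array(s["eef_pos"]),s["contact_force"])
print({c:bar(S[c]) for c in S},place(-70))
print(held(A,1))
E
```

```text
15.5 [645.13 -79.59 243.39] [-1.4  -0.81 -0.81]
{'scene': (array([  0.  , 227.17]), np.int64(727)), 'top': (array([ -0.06, 234.02]), np.int64(233))} [645.36 -78.21]
(array([645.04, -79.  ,   0.18,  66.29]), np.float64(2766.792559727188), 869)
```

>>> play_rows([
  {"delta_pos": [0,0,0.1],"yaw": 0,"jaw": 0},
  {"delta_pos": [0,0,0.2],"yaw": 0,"jaw": 0},
  {"delta_pos": [0,0,0.2],"yaw": 0,"jaw": 0},
  {"delta_pos": [0,0,0.2],"yaw": 0,"jaw": 45},
  {"delta_pos": [0,0,0.2],"yaw": 0,"jaw": 45},
  {"delta_pos": [0,0,0.2],"yaw": 0,"jaw": 45},
  {"delta_pos": [0,0,0.2],"yaw": 0,"jaw": 45},
  {"delta_pos": [0,0,-0.3],"yaw": 0,"jaw": 45},
])

```text
clock: 16.3
eef_pos: [644.9, -79.4, 245.8]
tcp_rot: [-3.141, -0.0, 1.759]
contact_force: [-1.0, -0.5, -0.3]
opening: 0.449
grasp_force: 0.0
```

>>> play_rows([
  {"delta_pos": [0,0,-1.0],"yaw": 0,"jaw": 45},
  {"delta_pos": [0,0,-2.5],"yaw": 0,"jaw": 45},
  {"delta_pos": [0,0,-4.5],"yaw": 0,"jaw": 45},
  {"delta_pos": [0,0,-7.0],"yaw": 0,"jaw": 45},
  {"delta_pos": [0,0,-9.5],"yaw": 0,"jaw": 60},
  {"delta_pos": [0,0,-9.5],"yaw": 0,"jaw": 60},
  {"delta_pos": [0,0,-9.5],"yaw": 0,"jaw": 60},
  {"delta_pos": [0,0,-9.5],"yaw": 0,"jaw": 60},
])

```text
clock: 17.1
eef_pos: [644.8, -79.5, 340.8]
tcp_rot: [-3.141, -0.0, 1.759]
contact_force: [0.0, -0.3, -0.8]
opening: 0.6
grasp_force: 0.0
```

```bash
python3 - <<'E'
from look import *
S=shots("6");A=np.vstack(list(S.values()))
s=r.sense();print(s["clock"],np.array(s["eef_pos"]),s["tcp_rot"][2])
print({c:bar(S[c]) for c in S})
a=fit(A,462,-112.5,0);print(a[:2])
x,y=a[0][:2];g=a[0][2]+np.pi/2
plan((*s["eef_pos"],s["tcp_rot"][2]),[(x,y,250,g,60,7),(x,y,250,g,60,1)])
a=cv2.imread("pics/scene6.png")[120:300,130:400];cv2.imwrite("pics/v4.png",cv2.resize(a,None,fx=2.8,fy=2.8,interpolation=3))
E
```

```text
17.2 [644.73 -79.52 340.31] 1.7587698660562592
{'scene': (array([  0.01, 227.97]), np.int64(763)), 'top': (array([ -0.05, 234.56]), np.int64(222))}
(array([ 462.14, -111.  ,   -0.05,   -1.76]), np.float64(421.9437185314152))
[{"delta_pos":[0.0,-2.6,1.3],"yaw":0.03,"jaw":60},{"delta_pos":[0.1,-5.3,2.6],"yaw":0.07,"jaw":60},{"delta_pos":[0.1,-7.9,3.9],"yaw":0.1,"jaw":60},{"delta_pos":[0.2,-10.6,5.2],"yaw":0.13,"jaw":60},{"delta_pos":[0.2,-13.2,6.5],"yaw":0.17,"jaw":60},{"delta_pos":[0.3,-15.9,7.7],"yaw":0.2,"jaw":60},{"delta_pos":[0.3,-18.5,9.0],"yaw":0.23,"jaw":60},{"delta_pos":[0.3,-18.5,9.0],"yaw":0.23,"jaw":60}]
end [ 462.43 -111.14  250.31    1.53]
```

View pics/v4.png

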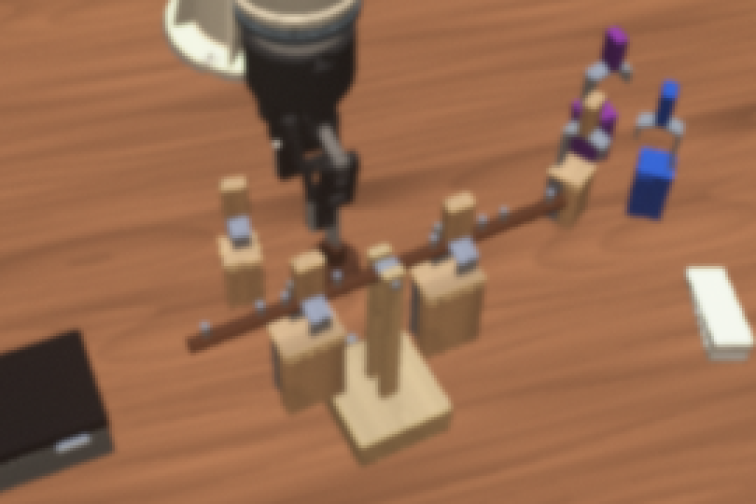

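Both large brushes hang beside the post (crop (310,340) and (450,290)) and the bar looks level. Next is the wooden small brush at crop (240,240). It stands alone, with no look-alike near it.

>>> play_rows([
  {"delta_pos": [0.0,-2.6,1.3],"yaw": 0.03,"jaw": 60},
  {"delta_pos": [0.1,-5.3,2.6],"yaw": 0.07,"jaw": 60},
  {"delta_pos": [0.1,-7.9,3.9],"yaw": 0.1,"jaw": 60},
  {"delta_pos": [0.2,-10.6,5.2],"yaw": 0.13,"jaw": 60},
  {"delta_pos": [0.2,-13.2,6.5],"yaw": 0.17,"jaw": 60},
  {"delta_pos": [0.3,-15.9,7.7],"yaw": 0.2,"jaw": 60},
  {"delta_pos": [0.3,-18.5,9.0],"yaw": 0.23,"jaw": 60},
  {"delta_pos": [0.3,-18.5,9.0],"yaw": 0.23,"jaw": 60},
])

```text
clock: 18.0
eef_pos: [458.7, -111.0, 249.0]
tcp_rot: [-3.136, -0.001, 1.527]
contact_force: [0.1, -0.1, 0.4]
opening: 0.603
grasp_force: 0.0
```

>>> play_rows([
  {"delta_pos": [0,0,3.5],"yaw": 0,"jaw": 60},
  {"delta_pos": [0,0,7],"yaw": 0,"jaw": 60},
  {"delta_pos": [0,0,10],"yaw": 0,"jaw": 60},
  {"delta_pos": [0,0,10],"yaw": 0,"jaw": 60},
  {"delta_pos": [0,0,10],"yaw": 0,"jaw": 0},
  {"delta_pos": [0,0,10],"yaw": 0,"jaw": 0},
  {"delta_pos": [0,0,10],"yaw": 0,"jaw": 0},
  {"delta_pos": [0,0,10],"yaw": 0,"jaw": 0},
])

```text
clock: 18.8
eef_pos: [463.9, -111.4, 152.9]
tcp_rot: [3.139, 0.0, 1.529]
contact_force: [-0.7, -0.2, 7.2]
opening: 0.176
grasp_force: 59.8
```

>>> play_rows([
  {"delta_pos": [0,0,0],"yaw": 0,"jaw": 0},
  {"delta_pos": [0,0,0],"yaw": 0,"jaw": 0},
  {"delta_pos": [0,0,-2.1],"yaw": 0,"jaw": 0},
  {"delta_pos": [0,0,-4.2],"yaw": 0,"jaw": 0},
  {"delta_pos": [0,0,-6.3],"yaw": 0,"jaw": 0},
  {"delta_pos": [0,0,-8.4],"yaw": 0,"jaw": 0},
  {"delta_pos": [0,0,-10.5],"yaw": 0,"jaw": 0},
  {"delta_pos": [0,0,-12.6],"yaw": 0,"jaw": 0},
])

```text
clock: 19.6
eef_pos: [463.0, -111.2, 279.1]
tcp_rot: [3.14, 0.0, 1.529]
contact_force: [0.2, -0.6, -1.4]
opening: 0.179
grasp_force: 58.7
```

```bash
python3 - <<'E'
from look import *
s=r.sense();print(s["clock"],s["opening"],s["grasp_force"])
p=place(-140)-75*np.array([np.cos(YB),np.sin(YB)])
plan((*s["eef_pos"],s["tcp_rot"][2]),[(*p,277,1.763,0,7),(*p,277,1.763,0,1)])
E
```

```text
19.6 0.1791065253120939 58.70773673057556
[{"delta_pos":[-0.6,1.8,0.0],"yaw":-0.03,"jaw":0},{"delta_pos":[-1.3,3.5,0.1],"yaw":-0.07,"jaw":0},{"delta_pos":[-1.9,5.3,0.1],"yaw":-0.1,"jaw":0},{"delta_pos":[-2.6,7.1,0.1],"yaw":-0.13,"jaw":0},{"delta_pos":[-3.2,8.9,0.2],"yaw":-0.17,"jaw":0},{"delta_pos":[-3.8,10.6,0.2],"yaw":-0.2,"jaw":0},{"delta_pos":[-4.5,12.4,0.2],"yaw":-0.23,"jaw":0},{"delta_pos":[-4.5,12.4,0.2],"yaw":-0.23,"jaw":0}]
end [ 585.05 -161.38  277.1     1.76]
```

>>> play_rows([
  {"delta_pos": [-0.6,1.8,0.0],"yaw": -0.03,"jaw": 0},
  {"delta_pos": [-1.3,3.5,0.1],"yaw": -0.07,"jaw": 0},
  {"delta_pos": [-1.9,5.3,0.1],"yaw": -0.1,"jaw": 0},
  {"delta_pos": [-2.6,7.1,0.1],"yaw": -0.13,"jaw": 0},
  {"delta_pos": [-3.2,8.9,0.2],"yaw": -0.17,"jaw": 0},
  {"delta_pos": [-3.8,10.6,0.2],"yaw": -0.2,"jaw": 0},
  {"delta_pos": [-4.5,12.4,0.2],"yaw": -0.23,"jaw": 0},
  {"delta_pos": [-4.5,12.4,0.2],"yaw": -0.23,"jaw": 0},
])

```text
clock: 20.4
eef_pos: [586.7, -162.1, 275.9]
tcp_rot: [3.14, 0.001, 1.759]
contact_force: [-0.3, 0.6, -1.1]
opening: 0.18
grasp_force: 59.0
```

```bash
cat > chk.py <<'E'
from look import *
import sys
tag,sl,lg=sys.argv[1],float(sys.argv[2]),int(sys.argv[3])
S=shots(tag);A=np.vstack(list(S.values()))
s=r.sense();print(s["clock"],np.array(s["eef_pos"]),s["tcp_rot"][2],s["contact_force"])
print({c:bar(S[c]) for c in S},place(sl))
v=held(A,lg);print(v)
h=v[0];d=place(sl)-h[:2];y=s["tcp_rot"][2]
print("to go tool",d@[np.cos(y),np.sin(y)],d@[np.sin(y),-np.cos(y)],"hook z",h[3]+(160 if lg else 135))
E
python3 chk.py 7 -140 0
```

```text
20.5 [ 584.62 -161.26  275.53] 1.7579876993421288 [-0.46 -0.13 -0.8 ]
{'scene': (array([  0.01, 228.16]), np.int64(764)), 'top': (array([ -0.02, 230.67]), np.int64(373))} [ 658.72 -146.93]
(array([ 586.97, -161.42,    0.18,  121.31]), np.float64(272.58789489961555), 449)
to go tool 0.8863386306202728 73.19215198160414 hook z 256.31243963361635
```

>>> play_rows([
  {"delta_pos": [0,1.0,-0.4],"yaw": 0,"jaw": 0},
  {"delta_pos": [0,2.4,-0.4],"yaw": 0,"jaw": 0},
  {"delta_pos": [0,3.6,-0.4],"yaw": 0,"jaw": 0},
  {"delta_pos": [0,4.8,-0.4],"yaw": 0,"jaw": 0},
  {"delta_pos": [0,6.1,-0.4],"yaw": 0,"jaw": 0},
  {"delta_pos": [0.1,7.3,-0.4],"yaw": 0,"jaw": 0},
  {"delta_pos": [0.1,7.3,-0.4],"yaw": 0,"jaw": 0},
  {"delta_pos": [0.1,7.3,-0.4],"yaw": 0,"jaw": 0},
])

```text
clock: 21.3
eef_pos: [656.4, -146.6, 278.8]
tcp_rot: [-3.141, -0.0, 1.759]
contact_force: [-0.6, 0.0, -0.9]
opening: 0.177
grasp_force: 58.8
```

>>> play_rows([
  {"delta_pos": [0,0,0.7],"yaw": 0,"jaw": 0},
  {"delta_pos": [0,0,1.4],"yaw": 0,"jaw": 0},
  {"delta_pos": [0,0,2.1],"yaw": 0,"jaw": 0},
  {"delta_pos": [0,0,2.8],"yaw": 0,"jaw": 0},
  {"delta_pos": [0,0,3.3],"yaw": 0,"jaw": 0},
  {"delta_pos": [0,0,3.8],"yaw": 0,"jaw": 0},
  {"delta_pos": [0,0,4.2],"yaw": 0,"jaw": 0},
  {"delta_pos": [0,0,4.2],"yaw": 0,"jaw": 0},
])

```text
clock: 22.1
eef_pos: [656.3, -146.7, 236.7]
tcp_rot: [-3.141, -0.0, 1.759]
contact_force: [0.6, 0.5, -0.2]
opening: 0.174
grasp_force: 59.1
```

```bash
python3 chk.py 8 -140 0
```

```text
22.2 [ 656.55 -146.75  237.4 ] 1.7588177596020274 [-0.64  1.01 -0.87]
{'scene': (array([  0.05, 229.  ]), np.int64(724)), 'top': (array([  0.04, 229.34]), np.int64(299))} [ 658.72 -146.93]
(array([ 655.45, -142.24,    0.21,   81.54]), np.float64(11032.616331639085), 704)
to go tool -5.212406160875538 2.335950467018621 hook z 216.5416236978924
```

>>> play_rows([
  {"delta_pos": [0,0,0.3],"yaw": 0,"jaw": 0},
  {"delta_pos": [0,0,0.6],"yaw": 0,"jaw": 0},
  {"delta_pos": [0,0,0.8],"yaw": 0,"jaw": 0},
  {"delta_pos": [0,0,0.8],"yaw": 0,"jaw": 0},
  {"delta_pos": [0,0,0.8],"yaw": 0,"jaw": 45},
  {"delta_pos": [0,0,0.8],"yaw": 0,"jaw": 45},
  {"delta_pos": [0,0,0.8],"yaw": 0,"jaw": 45},
  {"delta_pos": [0,0,0.8],"yaw": 0,"jaw": 45},
])

```text
clock: 23.0
eef_pos: [656.4, -146.8, 229.3]
tcp_rot: [-3.142, 0.0, 1.759]
contact_force: [-0.4, -0.1, 0.1]
opening: 0.442
grasp_force: 0.0
```

>>> play_rows([
  {"delta_pos": [0,0,-1.0],"yaw": 0,"jaw": 45},
  {"delta_pos": [0,0,-2.5],"yaw": 0,"jaw": 45},
  {"delta_pos": [0,0,-4.5],"yaw": 0,"jaw": 45},
  {"delta_pos": [0,0,-7.0],"yaw": 0,"jaw": 45},
  {"delta_pos": [0,0,-10],"yaw": 0,"jaw": 60},
  {"delta_pos": [0,0,-11],"yaw": 0,"jaw": 60},
  {"delta_pos": [0,0,-11],"yaw": 0,"jaw": 60},
  {"delta_pos": [0,0,-11],"yaw": 0,"jaw": 60},
])

```text
clock: 23.8
eef_pos: [656.1, -146.7, 338.8]
tcp_rot: [-3.141, -0.0, 1.759]
contact_force: [-0.1, 0.7, -0.4]
opening: 0.6
grasp_force: 0.0
```

```bash
python3 - <<'E'
from look import *
S=shots("9");A=np.vstack(list(S.values()))
s=r.sense();print(s["clock"],np.array(s["eef_pos"]),s["tcp_rot"][2])
print({c:bar(S[c]) for c in S})
a=fit(A,443.4,271.5,0);print(a[:2])
x,y=443.4,271.5;g=.668+np.pi/2
plan((*s["eef_pos"],s["tcp_rot"][2]),[(x,y,270,g,55,14),(x,y,250,g,55,1),(x,y,250,g,55,1)])
p=place(140)-75*np.array([np.cos(YB),np.sin(YB)]);print(p)
plan((x,y,277,g),[(520,180,300,1.763,0,7),(*p,298,1.763,0,7),(*p,298,1.763,0,2)])
a=cv2.imread("pics/scene9.png")[120:300,130:400];b=cv2.imread("pics/top9.png")[190:270,130:210]
a=cv2.resize(a,(780,520),interpolation=3);a[:280,:280]=cv2.resize(b,(280,280),interpolation=3)
cv2.imwrite("pics/v5.png",a)
E
```

```text
23.9 [ 655.76 -146.57  337.7 ] 1.7588347488293619
{'scene': (array([  0.06, 230.69]), np.int64(832)), 'top': (array([  0.08, 229.53]), np.int64(305))}
(array([443.24, 271.52,   0.67,  -1.01]), np.float64(980.3908744969933))
[{"delta_pos":[3.2,-0.9,0.5],"yaw":-0.03,"jaw":55},{"delta_pos":[6.4,-1.9,1.0],"yaw":-0.07,"jaw":55},{"delta_pos":[9.7,-2.8,1.5],"yaw":-0.1,"jaw":55},{"delta_pos":[12.9,-3.7,1.9],"yaw":-0.14,"jaw":55},{"delta_pos":[16.1,-4.7,2.4],"yaw":-0.17,"jaw":55},{"delta_pos":[19.3,-5.6,2.9],"yaw":-0.21,"jaw":55},{"delta_pos":[22.5,-6.5,3.4],"yaw":-0.24,"jaw":55},{"delta_pos":[25.7,-7.5,3.9],"yaw":-0.27,"jaw":55}]
[{"delta_pos":[3.4,0.0,0.5],"yaw":-0.04,"jaw":55},{"delta_pos":[6.7,0.0,0.9],"yaw":-0.07,"jaw":55},{"delta_pos":[10.1,-0.1,1.4],"yaw":-0.11,"jaw":55},{"delta_pos":[13.4,-0.1,1.9],"yaw":-0.14,"jaw":55},{"delta_pos":[16.8,-0.1,2.4],"yaw":-0.18,"jaw":55},{"delta_pos":[20.1,-0.2,2.9],"yaw":-0.21,"jaw":55},{"delta_pos":[20.1,-0.2,4.9],"yaw":-0.21,"jaw":55},{"delta_pos":[20.1,-0.2,4.9],"yaw":-0.21,"jaw":55}]
end [443.37 271.28 249.7    2.24]
[531.66 113.62]
[{"delta_pos":[-1.7,0.0,-0.3],"yaw":0.07,"jaw":0},{"delta_pos":[-3.4,0.1,-0.7],"yaw":0.14,"jaw":0},{"delta_pos":[-5.1,0.1,-1.0],"yaw":0.2,"jaw":0},{"delta_pos":[-6.8,0.2,-1.3],"yaw":0.27,"jaw":0},{"delta_pos":[-8.5,0.2,-1.6],"yaw":0.34,"jaw":0},{"delta_pos":[-10.2,0.3,-2.0],"yaw":0.41,"jaw":0},{"delta_pos":[-11.9,0.3,-2.3],"yaw":0.48,"jaw":0},{"delta_pos":[-12.8,-0.1,-2.3],"yaw":0.48,"jaw":0}]
[{"delta_pos":[-0.9,0.0,0.1],"yaw":0.0,"jaw":0},{"delta_pos":[-1.9,0.0,0.1],"yaw":0.0,"jaw":0},{"delta_pos":[-2.9,-0.1,0.1],"yaw":0.0,"jaw":0},{"delta_pos":[-3.8,-0.1,0.1],"yaw":0.0,"jaw":0},{"delta_pos":[-4.8,-0.1,0.2],"yaw":0.0,"jaw":0},{"delta_pos":[-5.8,-0.1,0.2],"yaw":0.0,"jaw":0},{"delta_pos":[-5.8,-0.1,0.2],"yaw":0.0,"jaw":0},{"delta_pos":[-5.8,-0.1,0.2],"yaw":0.0,"jaw":0}]
end [531.76 113.23 298.     1.76]
```

View pics/v5.png

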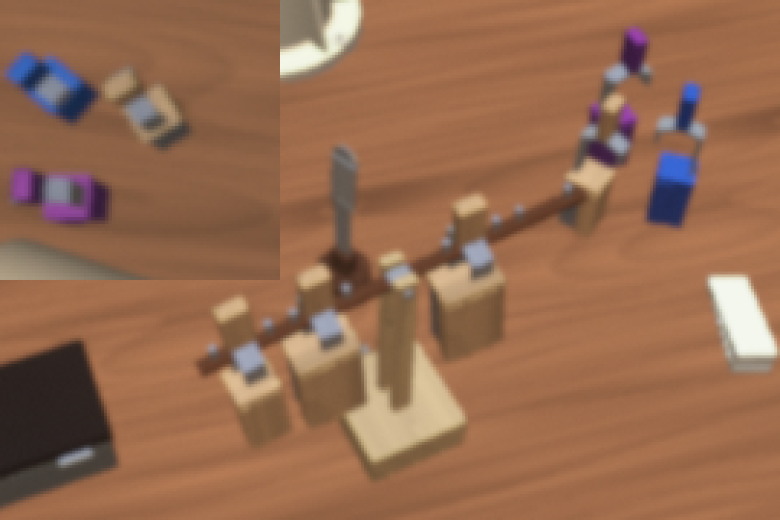

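The three hung brushes are at crop (250,390), (325,360) and (470,290), and the bar dips a little to the right. The last small brush is the wood-coloured one at inset (145,105). The blue brush at inset (50,85) and the purple one at (60,190) are the look-alikes, so I'll pick the wooden one.

>>> play_rows([
  {"delta_pos": [3.2,-0.9,0.0],"yaw": -0.03,"jaw": 55},
  {"delta_pos": [6.4,-1.9,0.5],"yaw": -0.07,"jaw": 55},
  {"delta_pos": [9.7,-2.8,1.0],"yaw": -0.1,"jaw": 55},
  {"delta_pos": [12.9,-3.7,1.5],"yaw": -0.14,"jaw": 55},
  {"delta_pos": [16.1,-4.7,2.0],"yaw": -0.17,"jaw": 55},
  {"delta_pos": [19.3,-5.6,2.9],"yaw": -0.21,"jaw": 55},
  {"delta_pos": [22.5,-6.5,3.4],"yaw": -0.24,"jaw": 55},
  {"delta_pos": [25.7,-7.5,3.9],"yaw": -0.27,"jaw": 55},
])

```text
clock: 24.7
eef_pos: [533.3, 92.7, 298.7]
tcp_rot: [-3.14, -0.001, 2.03]
contact_force: [0.6, 0.5, 0.0]
opening: 0.553
grasp_force: 0.0
```

>>> play_rows([
  {"delta_pos": [3.4,0.0,0.5],"yaw": -0.04,"jaw": 55},
  {"delta_pos": [6.7,0.0,0.9],"yaw": -0.07,"jaw": 55},
  {"delta_pos": [10.1,-0.1,1.4],"yaw": -0.11,"jaw": 55},
  {"delta_pos": [13.4,-0.1,1.9],"yaw": -0.14,"jaw": 55},
  {"delta_pos": [16.8,-0.1,2.4],"yaw": -0.18,"jaw": 55},
  {"delta_pos": [20.1,-0.2,2.9],"yaw": -0.21,"jaw": 55},
  {"delta_pos": [20.1,-0.2,4.9],"yaw": -0.21,"jaw": 55},
  {"delta_pos": [20.1,-0.2,4.9],"yaw": -0.21,"jaw": 55},
])

```text
clock: 25.5
eef_pos: [441.8, 270.8, 248.3]
tcp_rot: [-3.136, -0.001, 2.241]
contact_force: [0.1, 0.5, 0.1]
opening: 0.552
grasp_force: 0.0
```

>>> play_rows([
  {"delta_pos": [0,0,3.5],"yaw": 0,"jaw": 55},
  {"delta_pos": [0,0,7],"yaw": 0,"jaw": 55},
  {"delta_pos": [0,0,10],"yaw": 0,"jaw": 55},
  {"delta_pos": [0,0,10],"yaw": 0,"jaw": 55},
  {"delta_pos": [0,0,10],"yaw": 0,"jaw": 0},
  {"delta_pos": [0,0,10],"yaw": 0,"jaw": 0},
  {"delta_pos": [0,0,10],"yaw": 0,"jaw": 0},
  {"delta_pos": [0,0,10],"yaw": 0,"jaw": 0},
])

```text
clock: 26.3
eef_pos: [445.1, 271.5, 153.1]
tcp_rot: [3.139, 0.001, 2.239]
contact_force: [-0.6, -1.7, 7.6]
opening: 0.175
grasp_force: 59.7
```

>>> play_rows([
  {"delta_pos": [0,0,0],"yaw": 0,"jaw": 0},
  {"delta_pos": [0,0,0],"yaw": 0,"jaw": 0},
  {"delta_pos": [0,0,-2.1],"yaw": 0,"jaw": 0},
  {"delta_pos": [0,0,-4.2],"yaw": 0,"jaw": 0},
  {"delta_pos": [0,0,-6.3],"yaw": 0,"jaw": 0},
  {"delta_pos": [0,0,-8.4],"yaw": 0,"jaw": 0},
  {"delta_pos": [0,0,-10.5],"yaw": 0,"jaw": 0},
  {"delta_pos": [0,0,-12.7],"yaw": 0,"jaw": 0},
])

```text
clock: 27.1
eef_pos: [444.0, 271.1, 279.9]
tcp_rot: [3.141, 0.0, 2.239]
contact_force: [-0.0, -0.0, -2.0]
opening: 0.179
grasp_force: 58.6
```

>>> play_rows([
  {"delta_pos": [-1.7,0.0,-0.3],"yaw": 0.07,"jaw": 0},
  {"delta_pos": [-3.4,0.1,-0.7],"yaw": 0.14,"jaw": 0},
  {"delta_pos": [-5.1,0.1,-1.0],"yaw": 0.2,"jaw": 0},
  {"delta_pos": [-6.8,0.2,-1.3],"yaw": 0.27,"jaw": 0},
  {"delta_pos": [-8.5,0.2,-1.6],"yaw": 0.34,"jaw": 0},
  {"delta_pos": [-10.2,0.3,-2.0],"yaw": 0.41,"jaw": 0},
  {"delta_pos": [-11.9,0.3,-2.3],"yaw": 0.48,"jaw": 0},
  {"delta_pos": [-12.8,-0.1,-2.3],"yaw": 0.48,"jaw": 0},
])

```text
clock: 27.9
eef_pos: [523.6, 169.3, 302.3]
tcp_rot: [3.14, -0.0, 1.757]
contact_force: [-0.9, -0.3, -1.7]
opening: 0.183
grasp_force: 58.7
```

>>> play_rows([
  {"delta_pos": [-0.9,0.0,0.1],"yaw": 0.0,"jaw": 0},
  {"delta_pos": [-1.9,0.0,0.1],"yaw": 0.0,"jaw": 0},
  {"delta_pos": [-2.9,-0.1,0.1],"yaw": 0.0,"jaw": 0},
  {"delta_pos": [-3.8,-0.1,0.1],"yaw": 0.0,"jaw": 0},
  {"delta_pos": [-4.8,-0.1,0.2],"yaw": 0.0,"jaw": 0},
  {"delta_pos": [-5.8,-0.1,0.2],"yaw": 0.0,"jaw": 0},
  {"delta_pos": [-5.8,-0.1,0.2],"yaw": 0.0,"jaw": 0},
  {"delta_pos": [-5.8,-0.1,0.2],"yaw": 0.0,"jaw": 0},
])

```text
clock: 28.7
eef_pos: [532.5, 112.7, 299.3]
tcp_rot: [-3.142, -0.0, 1.758]
contact_force: [-0.1, 1.0, -1.3]
opening: 0.176
grasp_force: 58.7
```

```bash
python3 chk.py 10 140 0; python3 - <<'E'
from look import *
# bar height near left outer place, from points of the scene picture saved above (fresh grab)
S=shots("10b",("scene","top"))
for c,A in S.items():
    d=A[:,:2]-PIV;u=d@[np.cos(YB),np.sin(YB)];t=d@[-np.sin(YB),np.cos(YB)]
    for lo,hi in((115,165),(165,180)):
        k=(abs(u)<8)&(t>lo)&(t<hi)&(A[:,2]>215)&(A[:,2]<262);print(c,lo,k.sum(),np.percentile(A[k,2],[20,50,80,95]) if k.sum() else 0)
E
```

```text
28.8 [532.42 113.03 299.24] 1.7588299323702012 [ 0.66 -0.32 -1.78]
{'scene': (array([  0.06, 230.65]), np.int64(821)), 'top': (array([  0.1 , 233.58]), np.int64(286))} [605.28 127.93]
(array([532.61, 115.41,   0.17, 144.6 ]), np.float64(572.3756478360744), 572)
to go tool -1.2891814986365295 73.73655081948024 hook z 279.5980002949293
scene 115 117 [234.76 237.96 240.71 250.1 ]
scene 165 28 [237.19 240.3  243.14 244.3 ]
top 115 0 0
top 165 0 0
```

>>> play_rows([
  {"delta_pos": [0,1.0,0.3],"yaw": 0,"jaw": 0},
  {"delta_pos": [0,2.4,0.3],"yaw": 0,"jaw": 0},
  {"delta_pos": [0,3.6,0.3],"yaw": 0,"jaw": 0},
  {"delta_pos": [0,4.8,0.3],"yaw": 0,"jaw": 0},
  {"delta_pos": [0,6.1,0.3],"yaw": 0,"jaw": 0},
  {"delta_pos": [0,7.3,0.3],"yaw": 0,"jaw": 0},
  {"delta_pos": [0,7.3,0.3],"yaw": 0,"jaw": 0},
  {"delta_pos": [0,7.3,0.3],"yaw": 0,"jaw": 0},
])

```text
clock: 29.7
eef_pos: [604.1, 126.5, 295.9]
tcp_rot: [-3.141, -0.0, 1.759]
contact_force: [0.3, 0.3, -1.3]
opening: 0.176
grasp_force: 58.7
```

>>> play_rows([
  {"delta_pos": [0,0,0.7],"yaw": 0,"jaw": 0},
  {"delta_pos": [0,0,1.4],"yaw": 0,"jaw": 0},
  {"delta_pos": [0,0,2.1],"yaw": 0,"jaw": 0},
  {"delta_pos": [0,0,2.8],"yaw": 0,"jaw": 0},
  {"delta_pos": [0,0,3.4],"yaw": 0,"jaw": 0},
  {"delta_pos": [0,0,4.0],"yaw": 0,"jaw": 0},
  {"delta_pos": [0,0,4.5],"yaw": 0,"jaw": 0},
  {"delta_pos": [0,0,4.5],"yaw": 0,"jaw": 0},
])

```text
clock: 30.5
eef_pos: [603.8, 126.4, 250.4]
tcp_rot: [-3.141, 0.0, 1.759]
contact_force: [0.4, -0.3, -0.1]
opening: 0.179
grasp_force: 58.8
```

```bash
python3 chk.py 11 140 0
```

```text
30.6 [604.13 126.43 251.28] 1.7588486305021098 [-0.55 -0.8  -0.56]
{'scene': (array([  0.01, 231.97]), np.int64(789)), 'top': (array([  0.05, 233.37]), np.int64(280))} [605.28 127.93]
(array([605.12, 125.12,  -0.07,  95.08]), np.float64(9011.087400952536), 723)
to go tool 2.726626883114842 0.69142701912915 hook z 230.08419694739072
```

Tilt has come back, so the bar is carrying the load. Lower 4 mm more, release and lift.

>>> play_rows([
  {"delta_pos": [0,0,0.2],"yaw": 0,"jaw": 0},
  {"delta_pos": [0,0,0.4],"yaw": 0,"jaw": 0},
  {"delta_pos": [0,0,0.4],"yaw": 0,"jaw": 0},
  {"delta_pos": [0,0,0.4],"yaw": 0,"jaw": 45},
  {"delta_pos": [0,0,0.4],"yaw": 0,"jaw": 45},
  {"delta_pos": [0,0,0.4],"yaw": 0,"jaw": 45},
  {"delta_pos": [0,0,0.4],"yaw": 0,"jaw": 45},
  {"delta_pos": [0,0,0.4],"yaw": 0,"jaw": 45},
])

```text
clock: 31.4
eef_pos: [604.2, 126.5, 247.3]
tcp_rot: [3.141, 0.0, 1.759]
contact_force: [0.4, 1.0, -0.0]
opening: 0.45
grasp_force: 0.0
```

>>> play_rows([
  {"delta_pos": [0,0,-1.0],"yaw": 0,"jaw": 45},
  {"delta_pos": [0,0,-2.5],"yaw": 0,"jaw": 45},
  {"delta_pos": [0,0,-4.5],"yaw": 0,"jaw": 45},
  {"delta_pos": [0,0,-7.0],"yaw": 0,"jaw": 45},
  {"delta_pos": [0,0,-10],"yaw": 0,"jaw": 60},
  {"delta_pos": [0,-4,-11],"yaw": 0,"jaw": 60},
  {"delta_pos": [0,-8,-11],"yaw": 0,"jaw": 60},
  {"delta_pos": [0,-12,-11],"yaw": 0,"jaw": 60},
])

```text
clock: 32.2
eef_pos: [485.4, 103.9, 359.1]
tcp_rot: [3.139, -0.0, 1.759]
contact_force: [-0.4, 0.1, 0.8]
opening: 0.599
grasp_force: 0.0
```

>>> play_rows([
  {"delta_pos": [0,-4,0],"yaw": 0,"jaw": 60},
  {"delta_pos": [0,-8,0],"yaw": 0,"jaw": 60},
  {"delta_pos": [0,-8,0],"yaw": 0,"jaw": 60},
  {"delta_pos": [0,-8,0],"yaw": 0,"jaw": 60},
  {"delta_pos": [0,-8,0],"yaw": 0,"jaw": 60},
  {"delta_pos": [0,-8,0],"yaw": 0,"jaw": 60},
  {"delta_pos": [0,-8,0],"yaw": 0,"jaw": 60},
  {"delta_pos": [0,-8,0],"yaw": 0,"jaw": 60},
])

```text
clock: 33.0
eef_pos: [408.1, 89.2, 357.0]
tcp_rot: [-3.141, -0.0, 1.759]
contact_force: [-0.0, 0.4, -0.3]
opening: 0.598
grasp_force: 0.0
```

```bash
python3 - <<'E'
from look import *
S=shots("12");A=np.vstack(list(S.values()))
s=r.sense();print(s["clock"],np.array(s["eef_pos"]))
print({c:bar(S[c]) for c in S})
a=cv2.imread("pics/scene12.png")[120:300,130:400];cv2.imwrite("pics/v6.png",cv2.resize(a,(780,520),interpolation=3))
for t,z in(("large_a_hook",227),("small_a_hook",227),("left_outer",227),("left_inner",227),("right_inner",227),("right_outer",227)):
    for o in vision.landmark_of("scene",t):
        C=vision.calibration("scene");T=np.array(C["extrinsics"]);d=T[:3,:3]@np.linalg.inv(C["mtx"])@np.append(o["uv"],1)
        print(t,round(o["conf"],2),T[:3,3]+d*(z-T[2,3])/d[2])
E
```

```text
33.1 [407.87  89.14 357.04]
{'scene': (array([  0.  , 233.27]), np.int64(842)), 'top': (array([  0.01, 233.11]), np.int64(289))}
large_a_hook 0.67 [646.92 -74.36 227.  ]
large_a_hook 0.4 [ 690.93 -149.39  227.  ]
small_a_hook 0.95 [616.87 123.77 227.  ]
small_a_hook 0.91 [542.31 291.59 227.  ]
left_outer 0.91 [603.65 130.44 227.  ]
left_inner 0.6 [613.27  56.99 227.  ]
left_inner 0.56 [751.05 239.66 227.  ]
right_inner 0.94 [642.8  -78.39 227.  ]
right_inner 0.72 [ 648.26 -145.73  227.  ]
right_inner 0.65 [658.65  49.98 227.  ]
right_outer 0.67 [ 656.45 -148.97  227.  ]
right_outer 0.31 [642.78 -76.22 227.  ]
```

View pics/v6.png

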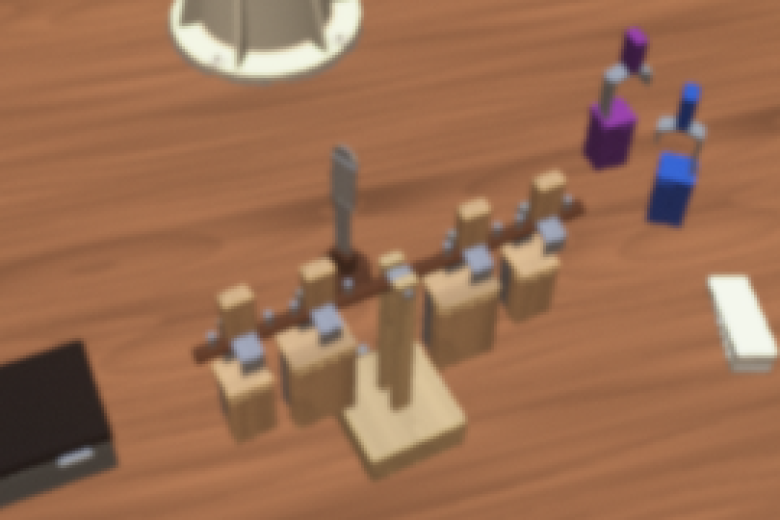

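All four brushes hang between the pins, large ones at crop (320,360) and (465,300), small ones at (245,390) and (535,265). The bar is level and the arm is clear.

```bash
python3 -c "
from rig import r
print(r.sign_off())"
```

```text
the job is handed in; nothing more can be done
None
```

I hung all four brushes, the large ones beside the post and the small ones at the ends. In the last picture the bar was level to within about 0.01 rad, and I handed the job in at 33 s; it returned no verdict.

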